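# Dock the revolving stand's platter

### The job

Get the revolving candle stand on the counter ready: first take the red dust cap off its splined socket and leave it lying in the open drawer. Then lift the white platter out of its wooden rest, turn it until the splines of its stem mesh with the socket, slide it fully home against the spring until the disc is seated on the box, and finish while still holding the platter pressed down there, without letting go. Leave the jar, the amber bottle and the tin where they stand.

Things in the scene. Friction and masses are not known exactly. Their poses are not given: they have to be found in the camera images.
- drive: drive box of the revolving stand: fixed square timber box 120 x 120 x 62 mm high, sides along its x and y. Origin: centre of its underside, z up. It does not turn. In its top is a steel cross-shaped socket; yellow marks at the middle of the four top edges show the lines of the slots
- socket (a point): centre of the socket's mouth on the drive box's top face, 62 mm above the counter; axes as the box. The socket is a cross 38 mm deep; its two slots run along x and y, each 9 mm wide and 38 mm long, with a bore of 17 mm diameter in the middle
- plunger (a joint): red spring plunger in the bottom of the socket, 14 mm diameter: 0 when up (its top 24 mm below the box's top), grows as pressed down, m; 0.010 when the platter is fully home, limit 0.012. Pushes up with 4 N at 0 and 10 N at 0.010, more than the platter's weight: a released platter is lifted 10 mm off its seat
- cap: red dust cap, loose, lying on the drive box over the socket: disc 46 mm diameter and 8 mm thick with a round knob 20 mm diameter that rises a further 24 mm (32 mm high in all), 50 g. Origin: centre of its underside, z up
- platter: white display platter, loose, about 0.2 kg: disc 84 mm diameter, 8 mm thick, with a square timber grip post 24 x 24 mm, 50 mm tall on it (top 58 mm above the disc's underside) and a splined stem below. Origin: centre of the disc's underside, z up. The post's sides and the four brown stars on the disc lie along its x and y, as do the stem's ribs
- stem (a point): lower end of the platter's stem, 34 mm below the disc. A cross of ribs 5.5 mm thick, 34 mm across reaches 20 mm below the disc (last 3 mm: 3.5 mm thick, 32 mm across); below it a pilot pin 15 mm diameter, tapering to 6 mm over its last 7 mm. Meshes every quarter turn, within about 5 degrees; until then the ribs ride on the socket's top, disc 20 mm above the box
- rest: fixed wooden rest 90 x 90 x 50 mm high with a round hole 41 mm diameter, 42 mm deep in the centre of its top, in which the platter's stem hangs at the start, the disc lying on the top. Origin: centre of its underside
- cabinet: low dark wooden cabinet, fixed, 220 mm deep (x) x 220 mm wide (y) x 85 mm high, with one drawer on its -x side; origin: centre of its underside. The cabinet's body begins 95 mm in front (-x) of its origin
- cabinet_drawer0 (a joint): how far the drawer is open, m (0.12 to 0.145 at the start, limit 0.15); slides with about 1 N of friction along the cabinet's -x. At opening q its open part reaches from 95 mm to 89 mm + q in front of (-x of) the cabinet's origin, centred on the cabinet's y
- drawer_floor (a point): point on the drawer: centre of its whole inner floor, 22 mm above the counter, axes as the cabinet; the inside is 175 mm along x, 178 mm along y, with walls 41 mm high, the front panel reaching 51 mm above the floor
- jar: white candle jar with dark lid, 72 mm diameter, 95 mm high, loose, to be left alone; origin: centre of its underside
- spray: amber bottle with black cap, 36 mm diameter, 110 mm high, loose, to be left alone; origin: centre of its underside
- tin: aluminium tin, 60 mm diameter, 35 mm high, loose, to be left alone; origin: centre of its underside
Not all that is in view belongs to the job. Of the things like the platter, leave any that is blue, purple or turquoise; of the rest the larger one is meant.

How it is judged:
By the outcome, as a careful person would: the job done as asked, in the order asked, and still so for the second after the job is handed in, while the arm keeps its last pose, push and grip.
It also fails if it takes over 58 s, if anything falls off the work surface, if the arm or the gripper's body presses on something with over 40 N, if the wrist force passes 120 N, or if a joint passes its speed limit or range.

### The arm

A 7-joint arm with a two-finger parallel gripper is mounted at the origin on the work surface. World frame = base frame: x ahead of the robot, y to its left, z up, the work surface at z = 0. Lengths are in m, angles in degrees, forces in N, time in s.
With the tool pointing down it reaches from about 0.425 to 0.875 m from the base axis. Payload 4.7 kg.
Tool frame: the origin (TCP) lies between the finger pads; the fingertips stand 8 mm ahead of it and the grasp point (between the pads) lies 11 mm behind it (env.tip_extent is the distance from the TCP to the fingertips, in m); z points along the fingers, y is the line along which they close (so a half turn about z gives the same grasp; the last joint's range is limited). The gripper opens to 87 mm and grips with 3 to 60 N. Pads are 19 mm wide; open, the fingers measure 117 mm over their backs; the gripper's body (75 mm by 190 mm) begins 51 mm behind the grasp point.
Start: joints at [-71.958, 18.392, -4.016, 83.108, 1.295, 78.541, -3.26], TCP at [0.193, 0.621, 0.231] pointing down, gripper open.
Joint ranges: [-163.93, 163.93], [-17.29, 119.83], [-79.2, 71.16], [3.27, 140.29], [-89.18, 269.18], [5.43, 117.66], [-154.24, 154.24]. Speed limits (degrees/s): [147.25, 147.25, 180, 180, 180, 180, 180].

### API

Orientations are given as [roll, pitch, yaw] about the fixed x, y, z axes, in that order (R = Rz(yaw) Ry(pitch) Rx(roll)).
In Python, from cell import sensors, vision, workorder, env gives the robot as it stands.
- The arm moves only by the tool drive_tool, never from a script. Its argument "moves" is a list of rows, each an object of numbers: "x", "y", "z": the shift along the tool's x, y, z in mm; "rx", "ry", "rz": the turn, a rotation vector about the tool's x, y, z in rad; "fingers": the closure, from -1 (fully open) to 1 (shut). In form: [{"x": .., "y": .., "z": .., "rx": .., "ry": .., "rz": .., "fingers": ..}, ...]. A call has 1 to 20 rows; each row is the pose to reach, as a shift and turn from the pose commanded when the call began, along the tool's axes at that moment; what a row does not reach only later rows make up. A row lasts 1/8 s, in which the tool goes at most 62.5 mm and 10.7 degrees, less where a joint would pass 70% of its speed; a pose out of reach is approached as far as the arm can. A call with a gripper value outside its range is refused whole. The fingers move at their own pace and stop on an object; "force" is the grip in N (left out, the last holds). Time passes only in rows, so rows that repeat a pose let the fingers close. It gives the time, the measured TCP pose, the force, the opening and the grip force at its end, in the units of the state.
- sensors.get_obs(): the state, without advancing time (a new reading comes with each control period).
- vision.read_camera(name): name is "side" or "top"; returns a dict with "image" (420x560x3 uint8, red, green, blue), "fx", "fy", "cx", "cy" (pixels), "R" (3x3) and "t" (3): a world point X has camera coordinates R X + t. Camera axes: x right, y down, z forward; pixel columns grow to the right and rows downward; lengths in m; the calibration is good to about 2 mm. A picture is of the moment at which its call begins. There is no depth.
- workorder.sign_off(): hands the job in; it is judged then, once.
The state is a dict: "time_s": time; "qpos": joint angles; "joint_velocities": joint speeds; "effort": joint torques, N m; "tool_pos": TCP position; "tool_rot": TCP orientation; "force": force on the tool from outside, world axes, zero at the start; "wrist_torque": the same for the moment, N m; "grip_width": finger opening in m; "grasp_force": force on a finger pad.
Only numpy, scipy, OpenCV 4.12 (cv2) and the standard library are available. Lean on these libraries where they do the work, as an engineer would, in place of code of your own. Each camera call takes 0.05 s, during which the arm holds its last target. There are 200 camera calls.

## Working session

There is one attempt and no reset: what is moved stays moved. The work goes in short steps, Python scripts to look and compute and a tool call to move; the robot and the scene stay as the last step left them, time stands still between calls to the robot, and variables do not carry over. Pictures are saved under pics/ and viewed, at most 10 in all, crops included, and the job is handed in when it is done.

Besides the shell and the picture viewer there is one more tool, called after "Emit:" by a JSON object that holds its "fn" and its "kwargs", one argument or row to a line. drive_tool: Moves the arm, as the interface text tells. Its arguments: {"type":"object","properties":{"moves":{"type":"array"},"force":{"type":"number"}},"required":["moves"]}

```bash
mkdir -p pics; ls; python3 - <<'E'
from cell import sensors, vision
import cv2,numpy as np
for n in("top","side"):
    d=vision.read_camera(n); cv2.imwrite(f"pics/{n}0.png",d["image"][:,:,::-1])
    print(n,d["fx"],d["fy"],d["cx"],d["cy"],np.round(d["R"],4).tolist(),np.round(d["t"],4).tolist())
print(sensors.get_obs())
E
```

```text
pics
top 392.118402957972 392.118402957972 280.9405646323397 214.68300816120555 [[0.0067, -0.9998, -0.0203], [-0.9905, -0.0039, -0.1375], [0.1374, 0.021, -0.9903]] [-0.0671, 0.6025, 0.8887]
side 408.02238108475893 408.02238108475893 279.5776297412379 213.12881946433845 [[0.8478, -0.5302, -0.0091], [-0.4072, -0.64, -0.6516], [0.3397, 0.5562, -0.7585]] [-0.5687, 0.2499, 1.0242]
{'time_s': 0.1, 'qpos': array([-71.95842997,  18.43565744,  -4.01604408,  83.16742333,
         1.29401058,  78.53929513,  -3.25970883]), 'joint_velocities': array([ 0.0414376 , -0.217299  ,  0.02749156, -0.20153267,  0.08821754,
        0.04257183, -0.11342088]), 'effort': array([-3.49109187e-04, -4.92575848e+01, -4.06058980e-01, -3.13396847e+01,
       -6.43136096e-02,  3.95264919e-02,  6.95698509e-05]), 'tool_pos': array([0.19247135, 0.62035928, 0.22956562]), 'tool_rot': array([-1.79902800e+02,  4.20479880e-03,  1.62768598e+02]), 'force': array([ 0.92672772,  0.10000767, -0.0395692 ]), 'wrist_torque': array([-0.01493771, -0.01828816,  0.00300407]), 'grasp_force': 0.0, 'grip_width': 0.08695271722466016}
```

View pics/top0.png

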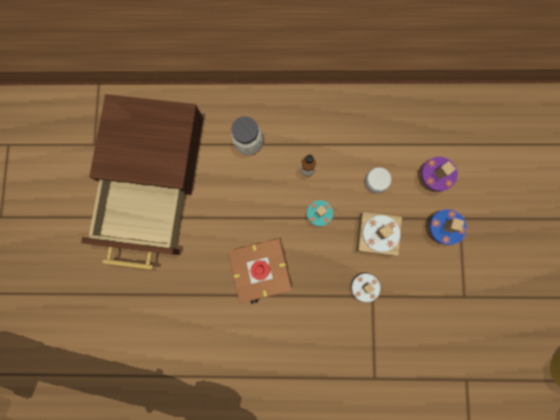

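View pics/side0.png

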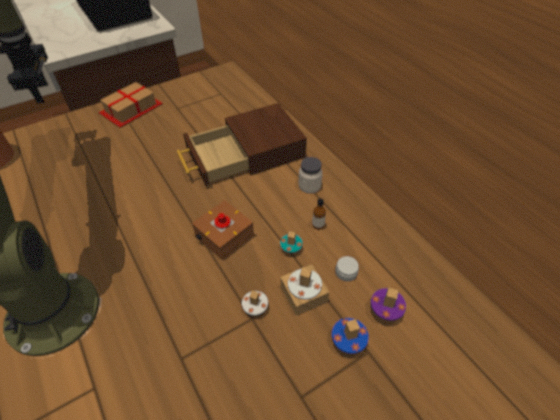

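Top view candidates: white disc in wooden rest (381,234), small white one (366,288), turquoise (320,213), purple (439,174) and blue (447,227). I choose (381,234), the larger white one. The capped box is at (260,270), and the open drawer is around (138,213).

```bash
cat > h.py <<'E'
import cv2,numpy as np
from cell import sensors, vision
def ray(d,u,v,z):
    R=np.array(d["R"]);t=np.array(d["t"]);c=-R.T@t
    r=R.T@np.array([(u-d["cx"])/d["fx"],(v-d["cy"])/d["fy"],1]); return c+r*(z-c[2])/r[2]
def px(d,X):
    p=np.array(d["R"])@X+d["t"]; return np.array([d["fx"]*p[0]/p[2]+d["cx"],d["fy"]*p[1]/p[2]+d["cy"]])
def hsv(d): return cv2.cvtColor(d["image"],cv2.COLOR_RGB2HSV)
def blobs(d,lo,hi,box,amin=3):
    u0,v0,u1,v1=box; m=cv2.inRange(hsv(d)[v0:v1,u0:u1],np.array(lo),np.array(hi))
    n,l,s,c=cv2.connectedComponentsWithStats(m)
    return [(s[i,4],c[i]+[u0,v0]) for i in range(1,n) if s[i,4]>=amin]
E
python3 - <<'E'
from h import *
T=vision.read_camera("top");S=vision.read_camera("side")
def crop(d,u0,v0,w,h,k): return cv2.resize(d["image"][v0:v0+h,u0:u0+w,::-1],(w*k,h*k),interpolation=cv2.INTER_CUBIC)
a=np.hstack([crop(T,225,232,72,72,5),crop(T,345,198,72,72,5)])
b=np.hstack([crop(S,188,195,72,72,5),crop(S,270,255,72,72,5)])
im=np.vstack([a,b]); im=cv2.resize(im,(600,600),interpolation=cv2.INTER_AREA);cv2.imwrite("pics/crop1.png",im)
for nm,lo,hi in(("yel",(22,150,120),(32,255,255)),("red",(0,200,120),(5,255,255))):
    for d,b in((T,(225,232,297,304)),(S,(188,195,260,267))):
        print(nm,[(int(s),np.round(c,1).tolist(),np.round(ray(d,*c,.062),4)[:2].tolist()) for s,c in blobs(d,lo,hi,b)])
for d,b in((T,(345,198,417,270)),(S,(270,255,342,327))):
    print("white",[(int(s),np.round(c,1).tolist(),np.round(ray(d,*c,.058),4)[:2].tolist()) for s,c in blobs(d,(0,0,150),(179,60,255),b,30)])
    print("star/pinkish",[(int(s),np.round(c,1).tolist(),np.round(ray(d,*c,.058),4)[:2].tolist()) for s,c in blobs(d,(0,60,60),(12,200,220),b,4)])
E
```

```text
yel []
yel []
red []
red [(118, [222.1, 220.5], [0.4775, -0.0085])]
white [(885, [380.5, 233.4], [0.558, -0.2936])]
star/pinkish [(9, [372.0, 222.7], [0.5827, -0.2747]), (4, [391.0, 222.8], [0.5827, -0.3184]), (9, [370.0, 240.9], [0.5406, -0.2691]), (13, [389.8, 243.2], [0.5354, -0.3141])]
white [(46, [339.6, 264.3], [0.6666, -0.2967]), (505, [304.5, 285.3], [0.5562, -0.2995])]
star/pinkish [(25, [292.6, 278.9], [0.5415, -0.2687]), (27, [316.8, 286.0], [0.5805, -0.3174]), (24, [301.0, 293.1], [0.5368, -0.3129]), (8, [336.5, 320.6], [0.566, -0.4161])]
```

View pics/crop1.png

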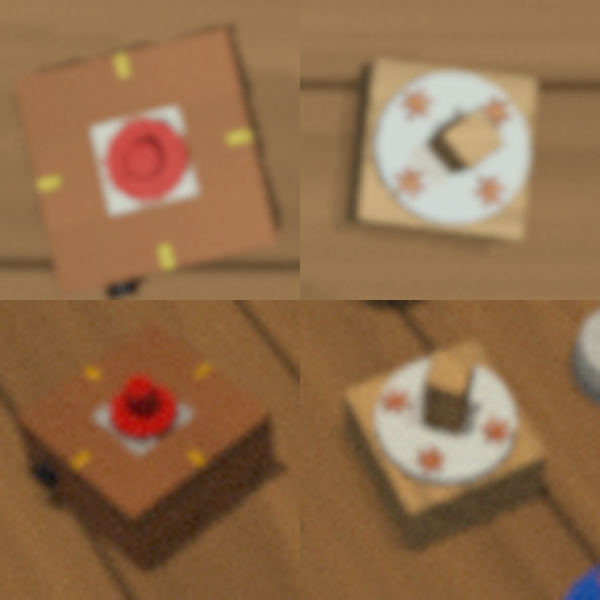

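The crop shows a white disc with brown stars and a square post in the timber rest, which confirms the choice. The box has four yellow marks, at crop pixels (122,67), (238,138), (166,257) and (49,184), with the red cap in the middle.

```bash
python3 - <<'E'
from h import *
T=vision.read_camera("top");S=vision.read_camera("side")
P=lambda d,c,z:np.round(ray(d,*c,z),4)[:2].tolist()
H=hsv(T)
for x,y in((122,67),(238,138),(40,120),(417,102),(490,190),(450,90),(470,140)):
    u,v=(225+x/4.1667,232+y/4.1667) if x<300 else (345+(x-300)/4.1667,198+y/4.1667)
    print(x,y,H[int(v),int(u)].tolist())
for d,b in((T,(225,232,297,304)),(S,(188,195,260,267))):
    h=hsv(d)
    for lo,hi in(((19,90,110),(33,255,255)),):
        print("yel",[(int(s),P(d,c,.062)) for s,c in blobs(d,lo,hi,b,4)])
    lo=(0,130,90) if d is T else (0,215,60)
    h0=(170,lo[1],lo[2])
    u0,v0,u1,v1=b
    m=cv2.inRange(h[v0:v1,u0:u1],lo,(4,255,255))|cv2.inRange(h[v0:v1,u0:u1],h0,(179,255,255))
    ys,xs=np.nonzero(m); print("red",len(xs),xs.min()+u0,xs.max()+u0,ys.min()+v0,ys.max()+v0,P(d,(xs.mean()+u0,ys.mean()+v0),.072))
# star points
for d,b in((T,(345,198,417,270)),(S,(270,255,342,327))):
    print("star",[(int(s),np.round(c,1).tolist(),P(d,c,.058)) for s,c in blobs(d,(0,50,60),(14,200,230),b,5)])
    m=cv2.inRange(hsv(d)[b[1]:b[3],b[0]:b[2]],(0,0,120),(179,70,255))
    n,l,s,c=cv2.connectedComponentsWithStats(m);i=1+np.argmax(s[1:,4])
    cn=cv2.findContours((l==i).astype(np.uint8),0,2)[0][0]; e=cv2.fitEllipse(cv2.convexHull(cn)); print("ell",e,P(d,(e[0][0]+b[0],e[0][1]+b[1]),.057))
# drawer mask & handle corners
print("cam",[-np.array(d["R"]).T@d["t"] for d in(T,S)])
for nm,u,v,z in(("floor front-left",100,237,.022),("floor front-right",170,243,.022),("front panel L",83,241,.073),("panel R",181,250,.073),("cab FL",92,177,.085),("cab FR",190,191,.085),("cab BL",108,97,.085),("cab BR",202,108,.085),("jar",245,130,.095),("spray",309,159,.11),("tin",379,177,.035),("turq",320,212,.02),("smallw",366,288,.02)):
    print(nm,P(T,(u,v),z))
E
```

```text
122 67 [25, 142, 197]
238 138 [25, 141, 196]
40 120 [13, 137, 160]
417 102 [14, 115, 190]
490 190 [13, 122, 190]
450 90 [56, 9, 215]
470 140 [18, 92, 202]
yel [(25, [0.5248, -0.0027]), (26, [0.4856, -0.0677]), (24, [0.46, 0.0364]), (26, [0.4208, -0.0286])]
red 257 251 269 261 278 [0.4734, -0.0179]
yel [(5, [0.4622, 0.0382]), (4, [0.5258, 0.0]), (6, [0.4232, -0.0255]), (5, [0.4874, -0.0652])]
red 116 216 228 214 226 [0.4737, -0.0169]
star [(22, [372.3, 222.1], [0.5839, -0.2755]), (24, [391.6, 224.2], [0.5792, -0.3197]), (23, [371.0, 241.2], [0.5399, -0.2714]), (24, [390.2, 243.5], [0.5348, -0.315])]
ell ((36.06360626220703, 35.115638732910156), (37.219547271728516, 38.690757751464844), 120.33621978759766) [0.5587, -0.2951]
star [(12, [282.4, 256.3], [0.5563, -0.1978]), (7, [316.7, 256.1], [0.6318, -0.2449]), (17, [300.5, 262.6], [0.5851, -0.239]), (7, [318.9, 258.7], [0.6318, -0.2545]), (5, [285.0, 261.0], [0.5542, -0.2136]), (6, [310.0, 260.3], [0.6097, -0.2463]), (12, [322.7, 264.2], [0.6301, -0.2735]), (7, [335.3, 264.6], [0.6567, -0.2915]), (5, [330.8, 264.2], [0.6477, -0.2845]), 
[... 991 characters left out ...]
0.4921, -0.3639]), (25, [334.5, 321.0], [0.5615, -0.4145]), (13, [312.5, 319.8], [0.5203, -0.3849]), (6, [322.3, 319.0], [0.5408, -0.3954])]
ell ((34.491432189941406, 28.581872940063477), (30.258012771606445, 33.884037017822266), 99.60125732421875) [0.5593, -0.2951]
cam [array([ 0.47510831, -0.08343251,  0.96158379]), array([ 0.23599157, -0.71120816,  0.93452608])]
floor front-left [0.5492, 0.3747]
floor front-right [0.5356, 0.2034]
front panel L [0.5358, 0.3885]
panel R [0.5165, 0.162]
cab FL [0.683, 0.3725]
cab FR [0.6506, 0.1436]
cab BL [0.8777, 0.3484]
cab BR [0.8498, 0.1229]
jar [0.7921, 0.0191]
spray [0.7191, -0.1272]
tin [0.6961, -0.2991]
turq [0.6127, -0.158]
smallw [0.4323, -0.2648]
```

```bash
cat >> h.py <<'E'
from scipy.spatial.transform import Rotation as Ro
def shift(x,y,z,yaw,cur=None):
    o=sensors.get_obs() if cur is None else cur
    R0=Ro.from_euler("xyz",o["tool_rot"],degrees=True); R1=Ro.from_euler("xyz",[180,0,yaw],degrees=True)
    d=R0.inv().apply(np.array([x,y,z])-o["tool_pos"])*1000
    print("xyz",np.round(d,1).tolist(),"rot",np.round((R0.inv()*R1).as_rotvec(),3).tolist())
E
python3 - <<'E'
from h import *
shift(.42,.38,.22,130); shift(.4736,-.0165,.15,104)
E
```

```text
xyz [-288.5, -162.5, 10.3] rot [-0.001, 0.0, 0.572]
xyz [-457.2, -525.3, 80.5] rot [-0.001, 0.0, 1.026]
```

Emit:
{"fn": "drive_tool", "kwargs": {
  "moves": [
    {"x": -60, "y": -34, "z": 2, "rz": 0.11, "fingers": -0.2},
    {"x": -115, "y": -65, "z": 4, "rz": 0.22, "fingers": -0.2},
    {"x": -170, "y": -96, "z": 6, "rz": 0.34, "fingers": -0.2},
    {"x": -225, "y": -127, "z": 8, "rz": 0.46, "fingers": -0.2},
    {"x": -280, "y": -158, "z": 10, "rz": 0.57, "fingers": -0.2},
    {"x": -310, "y": -210, "z": 10, "rz": 0.66, "fingers": -0.2},
    {"x": -335, "y": -265, "z": 15, "rz": 0.75, "fingers": -0.2},
    {"x": -360, "y": -320, "z": 20, "rz": 0.85, "fingers": -0.2},
    {"x": -390, "y": -375, "z": 30, "rz": 0.95, "fingers": -0.2},
    {"x": -415, "y": -430, "z": 40, "rz": 1.026, "fingers": -0.2},
    {"x": -440, "y": -485, "z": 50, "rz": 1.026, "fingers": -0.2},
    {"x": -457, "y": -525, "z": 60, "rz": 1.026, "fingers": -0.2},
    {"x": -457, "y": -525, "z": 80, "rz": 1.026, "fingers": -0.2},
    {"x": -457, "y": -525, "z": 80, "rz": 1.026, "fingers": -0.2}
  ]
}}

```text
invalid input at $.moves[0]: expected keys x, y, z, rx, ry, rz, fingers
```

Emit:
{"fn": "drive_tool", "kwargs": {
  "moves": [
    {"x": -60, "y": -34, "z": 2, "rx": 0, "ry": 0, "rz": 0.11, "fingers": -0.2},
    {"x": -115, "y": -65, "z": 4, "rx": 0, "ry": 0, "rz": 0.22, "fingers": -0.2},
    {"x": -170, "y": -96, "z": 6, "rx": 0, "ry": 0, "rz": 0.34, "fingers": -0.2},
    {"x": -225, "y": -127, "z": 8, "rx": 0, "ry": 0, "rz": 0.46, "fingers": -0.2},
    {"x": -280, "y": -158, "z": 10, "rx": 0, "ry": 0, "rz": 0.57, "fingers": -0.2},
    {"x": -310, "y": -210, "z": 10, "rx": 0, "ry": 0, "rz": 0.66, "fingers": -0.2},
    {"x": -335, "y": -265, "z": 15, "rx": 0, "ry": 0, "rz": 0.75, "fingers": -0.2},
    {"x": -360, "y": -320, "z": 20, "rx": 0, "ry": 0, "rz": 0.85, "fingers": -0.2},
    {"x": -390, "y": -375, "z": 30, "rx": 0, "ry": 0, "rz": 0.95, "fingers": -0.2},
    {"x": -415, "y": -430, "z": 40, "rx": 0, "ry": 0, "rz": 1.026, "fingers": -0.2},
    {"x": -440, "y": -485, "z": 50, "rx": 0, "ry": 0, "rz": 1.026, "fingers": -0.2},
    {"x": -457, "y": -525, "z": 60, "rx": 0, "ry": 0, "rz": 1.026, "fingers": -0.2},
    {"x": -457, "y": -525, "z": 80, "rx": 0, "ry": 0, "rz": 1.026, "fingers": -0.2},
    {"x": -457, "y": -525, "z": 80, "rx": 0, "ry": 0, "rz": 1.026, "fingers": -0.2}
  ]
}}

```text
time_s: 2.05
tool_pos: [0.4724, -0.0164, 0.1495]
tool_rot: [-179.9, -0.0, 103.9]
force: [-0.5, -0.3, 0.8]
grip_width: 0.0522
grasp_force: 0.0
```

```bash
python3 - <<'E'
from h import *
T=vision.read_camera("top");S=vision.read_camera("side")
f=lambda d,u,v:cv2.resize(d["image"][v:v+100,u:u+100,::-1],(400,400),interpolation=cv2.INTER_CUBIC)
cv2.imwrite("pics/a2.png",np.hstack([f(T,210,210),f(S,170,150)]))
shift(.4736,-.0168,.081,104)
E
```

```text
xyz [-1.3, -0.5, 70.0] rot [0.0, -0.0, 0.001]
```

View pics/a2.png

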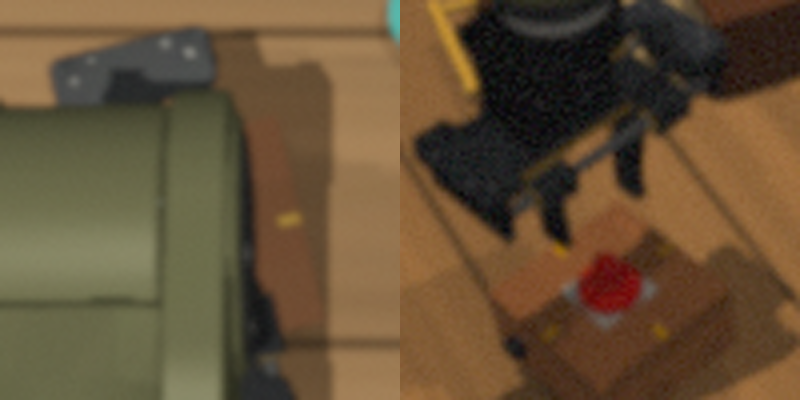

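The side view shows open fingers at (550,235) and (632,190), straddling the red cap at (610,283). The top view is blocked by the arm. I'll descend and grip.

Emit:
{"fn": "drive_tool", "kwargs": {
  "moves": [
    {"x": -1, "y": -0.5, "z": 25, "rx": 0, "ry": 0, "rz": 0, "fingers": -0.2},
    {"x": -1, "y": -0.5, "z": 50, "rx": 0, "ry": 0, "rz": 0, "fingers": -0.2},
    {"x": -1, "y": -0.5, "z": 63, "rx": 0, "ry": 0, "rz": 0, "fingers": -0.2},
    {"x": -1, "y": -0.5, "z": 69, "rx": 0, "ry": 0, "rz": 0, "fingers": -0.2},
    {"x": -1, "y": -0.5, "z": 69, "rx": 0, "ry": 0, "rz": 0, "fingers": 1},
    {"x": -1, "y": -0.5, "z": 69, "rx": 0, "ry": 0, "rz": 0, "fingers": 1},
    {"x": -1, "y": -0.5, "z": 69, "rx": 0, "ry": 0, "rz": 0, "fingers": 1},
    {"x": -1, "y": -0.5, "z": 69, "rx": 0, "ry": 0, "rz": 0, "fingers": 1}
  ],
  "force": 20
}}

```text
time_s: 3.15
tool_pos: [0.4737, -0.0171, 0.082]
tool_rot: [179.9, -0.0, 104.0]
force: [0.4, 0.6, 0.5]
grip_width: 0.0199
grasp_force: 0.3
```

Emit:
{"fn": "drive_tool", "kwargs": {
  "moves": [
    {"x": 0, "y": 0, "z": 0, "rx": 0, "ry": 0, "rz": 0, "fingers": 1},
    {"x": 0, "y": 0, "z": -15, "rx": 0, "ry": 0, "rz": 0, "fingers": 1},
    {"x": 0, "y": 0, "z": -50, "rx": 0, "ry": 0, "rz": 0, "fingers": 1},
    {"x": 0, "y": 0, "z": -80, "rx": 0, "ry": 0, "rz": 0, "fingers": 1}
  ]
}}

```text
time_s: 3.65
tool_pos: [0.4734, -0.0172, 0.1635]
tool_rot: [180.0, 0.0, 104.0]
force: [0.5, 0.7, -0.2]
grip_width: 0.0194
grasp_force: 20.0
```

```bash
python3 - <<'E'
from h import *
shift(.602,.27,.17,104)
S=vision.read_camera("side");T=vision.read_camera("top")
cv2.imwrite("pics/a3.png",np.hstack([cv2.resize(S["image"][80:280,100:300,::-1],(400,400)),cv2.resize(T["image"][160:260,70:210,::-1],(400,400))]))
E
```

```text
xyz [247.7, 194.1, -6.4] rot [0.001, 0.0, -0.001]
```

View pics/a3.png

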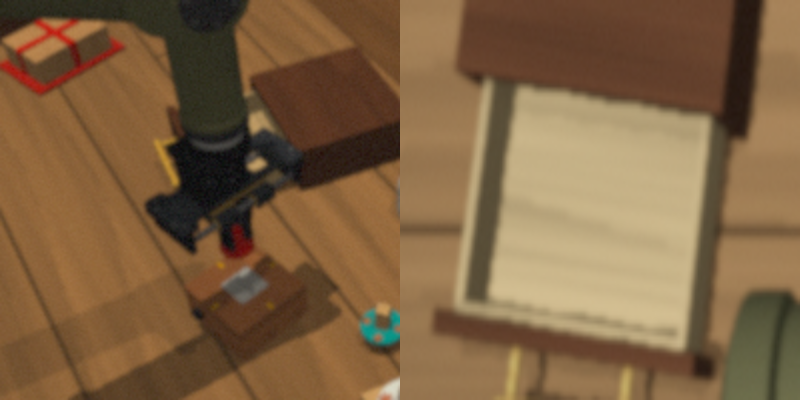

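Side view: the cap is held in the fingers at (238,245) and the socket at (245,285) is uncovered. In the top view the drawer floor is clear, centred near full-image pixel (140,211), which is world (0.608, 0.273).

Emit:
{"fn": "drive_tool", "kwargs": {
  "moves": [
    {"x": 20, "y": 15, "z": -10, "rx": 0, "ry": 0, "rz": 0, "fingers": 1},
    {"x": 55, "y": 44, "z": -10, "rx": 0, "ry": 0, "rz": 0, "fingers": 1},
    {"x": 95, "y": 76, "z": -10, "rx": 0, "ry": 0, "rz": 0, "fingers": 1},
    {"x": 135, "y": 108, "z": -10, "rx": 0, "ry": 0, "rz": 0, "fingers": 1},
    {"x": 175, "y": 140, "z": -10, "rx": 0, "ry": 0, "rz": 0, "fingers": 1},
    {"x": 215, "y": 172, "z": -10, "rx": 0, "ry": 0, "rz": 0, "fingers": 1},
    {"x": 240, "y": 192, "z": 0, "rx": 0, "ry": 0, "rz": 0, "fingers": 1},
    {"x": 249, "y": 200, "z": 20, "rx": 0, "ry": 0, "rz": 0, "fingers": 1},
    {"x": 249, "y": 200, "z": 50, "rx": 0, "ry": 0, "rz": 0, "fingers": 1},
    {"x": 249, "y": 200, "z": 80, "rx": 0, "ry": 0, "rz": 0, "fingers": 1},
    {"x": 249, "y": 200, "z": 105, "rx": 0, "ry": 0, "rz": 0, "fingers": 1},
    {"x": 249, "y": 200, "z": 116, "rx": 0, "ry": 0, "rz": 0, "fingers": 1},
    {"x": 249, "y": 200, "z": 119, "rx": 0, "ry": 0, "rz": 0, "fingers": 1},
    {"x": 249, "y": 200, "z": 119, "rx": 0, "ry": 0, "rz": 0, "fingers": 1}
  ]
}}

```text
time_s: 5.5
tool_pos: [0.6077, 0.2728, 0.0432]
tool_rot: [179.9, -0.0, 104.0]
force: [0.6, 0.7, 0.3]
grip_width: 0.0195
grasp_force: 20.0
```

Emit:
{"fn": "drive_tool", "kwargs": {
  "moves": [
    {"x": 0, "y": 0, "z": 1, "rx": 0, "ry": 0, "rz": 0, "fingers": 0.1},
    {"x": 0, "y": 0, "z": 1, "rx": 0, "ry": 0, "rz": 0, "fingers": 0.1},
    {"x": 0, "y": 0, "z": 1, "rx": 0, "ry": 0, "rz": 0, "fingers": 0.1},
    {"x": 0, "y": 0, "z": -10, "rx": 0, "ry": 0, "rz": 0, "fingers": 0.1},
    {"x": 0, "y": 0, "z": -50, "rx": 0, "ry": 0, "rz": 0, "fingers": 0.1},
    {"x": 0, "y": 0, "z": -110, "rx": 0, "ry": 0, "rz": 0, "fingers": 0.1},
    {"x": 0, "y": 0, "z": -150, "rx": 0, "ry": 0, "rz": 0, "fingers": 0.1}
  ]
}}

```text
time_s: 6.38
tool_pos: [0.6083, 0.2731, 0.1968]
tool_rot: [179.8, -0.1, 104.0]
force: [0.6, 0.0, -0.2]
grip_width: 0.0395
grasp_force: 0.0
```

```bash
python3 - <<'E'
from h import *
shift(.4737,-.0144,.2,118);shift(.5600,-.294,.19,129);shift(.5600,-.294,.16,129)
E
```

```text
xyz [-246.5, -200.0, -4.3] rot [0.004, -0.001, -0.245]
xyz [-538.6, -183.8, 5.5] rot [0.004, -0.0, -0.437]
xyz [-538.7, -183.9, 35.5] rot [0.004, -0.0, -0.437]
```

Emit:
{"fn": "drive_tool", "kwargs": {
  "moves": [
    {"x": -55, "y": -18, "z": -4, "rx": 0, "ry": 0, "rz": -0.05, "fingers": -0.3},
    {"x": -105, "y": -36, "z": -4, "rx": 0, "ry": 0, "rz": -0.1, "fingers": -0.3},
    {"x": -160, "y": -55, "z": -4, "rx": 0, "ry": 0, "rz": -0.14, "fingers": -0.3},
    {"x": -215, "y": -73, "z": -4, "rx": 0, "ry": 0, "rz": -0.18, "fingers": -0.3},
    {"x": -270, "y": -92, "z": -4, "rx": 0, "ry": 0, "rz": -0.22, "fingers": -0.3},
    {"x": -325, "y": -111, "z": -4, "rx": 0, "ry": 0, "rz": -0.27, "fingers": -0.3},
    {"x": -380, "y": -130, "z": -4, "rx": 0, "ry": 0, "rz": -0.31, "fingers": -0.3},
    {"x": -435, "y": -148, "z": 0, "rx": 0, "ry": 0, "rz": -0.36, "fingers": -0.3},
    {"x": -490, "y": -167, "z": 5, "rx": 0, "ry": 0, "rz": -0.41, "fingers": -0.3},
    {"x": -525, "y": -179, "z": 20, "rx": 0.004, "ry": 0, "rz": -0.437, "fingers": -0.3},
    {"x": -539, "y": -184, "z": 35, "rx": 0.004, "ry": 0, "rz": -0.437, "fingers": -0.3},
    {"x": -539, "y": -184, "z": 35, "rx": 0.004, "ry": 0, "rz": -0.437, "fingers": -0.3}
  ]
}}

```text
time_s: 7.88
tool_pos: [0.558, -0.2942, 0.1563]
tool_rot: [-179.7, -0.2, 128.9]
force: [0.5, -0.1, -0.3]
grip_width: 0.0563
grasp_force: 0.0
```

```bash
python3 - <<'E'
from h import *
shift(.5600,-.294,.073,129)
S=vision.read_camera("side");T=vision.read_camera("top")
cv2.imwrite("pics/a4.png",np.hstack([cv2.resize(S["image"][210:310,250:350,::-1],(400,400)),cv2.resize(T["image"][160:260,70:170,::-1],(400,400))]))
# cap
b=(85,165,195,250);h=hsv(T)[b[1]:b[3],b[0]:b[2]]
m=cv2.inRange(h,(0,130,90),(5,255,255))|cv2.inRange(h,(170,130,90),(179,255,255));ys,xs=np.nonzero(m)
print(len(xs),ray(T,xs.mean()+b[0],ys.mean()+b[1],.03))
E
```

```text
xyz [-1.4, 2.0, 83.3] rot [-0.005, -0.003, -0.001]
230 [0.60502389 0.27135408 0.03      ]
```

View pics/a4.png

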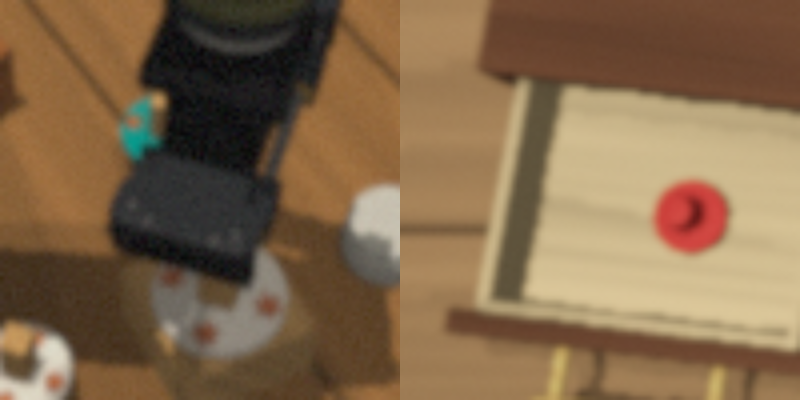

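The cap lies upright on the drawer floor, at (690,215) in the right half. On the left the gripper is above the white platter. I'll descend onto the post.

Emit:
{"fn": "drive_tool", "kwargs": {
  "moves": [
    {"x": -1, "y": 2, "z": 20, "rx": -0.005, "ry": -0.003, "rz": 0, "fingers": -0.3},
    {"x": -1, "y": 2, "z": 40, "rx": -0.005, "ry": -0.003, "rz": 0, "fingers": -0.3},
    {"x": -1, "y": 2, "z": 60, "rx": -0.005, "ry": -0.003, "rz": 0, "fingers": -0.3},
    {"x": -1, "y": 2, "z": 75, "rx": -0.005, "ry": -0.003, "rz": 0, "fingers": -0.3},
    {"x": -1, "y": 2, "z": 83, "rx": -0.005, "ry": -0.003, "rz": 0, "fingers": -0.3},
    {"x": -1, "y": 2, "z": 83, "rx": -0.005, "ry": -0.003, "rz": 0, "fingers": 0.3},
    {"x": -1, "y": 2, "z": 83, "rx": -0.005, "ry": -0.003, "rz": 0, "fingers": 1},
    {"x": -1, "y": 2, "z": 83, "rx": -0.005, "ry": -0.003, "rz": 0, "fingers": 1},
    {"x": -1, "y": 2, "z": 83, "rx": -0.005, "ry": -0.003, "rz": 0, "fingers": 1},
    {"x": -1, "y": 2, "z": 83, "rx": -0.005, "ry": -0.003, "rz": 0, "fingers": 1}
  ],
  "force": 50
}}

```text
time_s: 9.22
tool_pos: [0.5611, -0.2944, 0.075]
tool_rot: [179.9, 0.2, 129.0]
force: [-0.2, 0.1, 1.7]
grip_width: 0.0238
grasp_force: 50.0
```

Emit:
{"fn": "drive_tool", "kwargs": {
  "moves": [
    {"x": 0, "y": 0, "z": -8, "rx": 0, "ry": 0, "rz": 0, "fingers": 1},
    {"x": 0, "y": 0, "z": -25, "rx": 0, "ry": 0, "rz": 0, "fingers": 1},
    {"x": 0, "y": 0, "z": -50, "rx": 0, "ry": 0, "rz": 0, "fingers": 1},
    {"x": 0, "y": 0, "z": -75, "rx": 0, "ry": 0, "rz": 0, "fingers": 1},
    {"x": 0, "y": 0, "z": -100, "rx": 0, "ry": 0, "rz": 0, "fingers": 1},
    {"x": 0, "y": 0, "z": -100, "rx": 0, "ry": 0, "rz": 0, "fingers": 1}
  ]
}}

```text
time_s: 9.98
tool_pos: [0.5619, -0.2953, 0.1777]
tool_rot: [179.8, 0.4, 129.0]
force: [0.3, 0.2, -1.3]
grip_width: 0.0234
grasp_force: 50.0
```

```bash
python3 - <<'E'
from h import *
shift(.4742,-.0142,.175,103.95)
S=vision.read_camera("side");T=vision.read_camera("top");o=sensors.get_obs();print(o["tool_pos"],o["tool_rot"],o["force"])
cv2.imwrite("pics/a5.png",np.hstack([cv2.resize(S["image"][190:310,240:360,::-1],(400,400)),cv2.resize(S["image"][190:260,185:255,::-1],(400,400))]))
for d in(T,S):
  b=(225,232,297,304) if d is T else (188,195,260,267)
  print("yel",[(int(s),np.round(ray(d,*c,.062),4)[:2].tolist()) for s,c in blobs(d,(19,90,110),(33,255,255),b,4)])
E
```

```text
xyz [273.6, 108.7, 1.2] rot [0.005, 0.006, 0.437]
[ 0.56041223 -0.29406506  0.17446126] [1.79916766e+02 1.16127907e-01 1.29019830e+02] [-0.29440575  0.43276874 -2.6880952 ]
yel [(26, [0.5245, -0.0026]), (25, [0.4856, -0.0674]), (24, [0.46, 0.0364]), (25, [0.4206, -0.0285])]
yel [(5, [0.4622, 0.0382]), (4, [0.5258, 0.0]), (7, [0.4223, -0.0256]), (6, [0.4871, -0.066])]
```

View pics/a5.png

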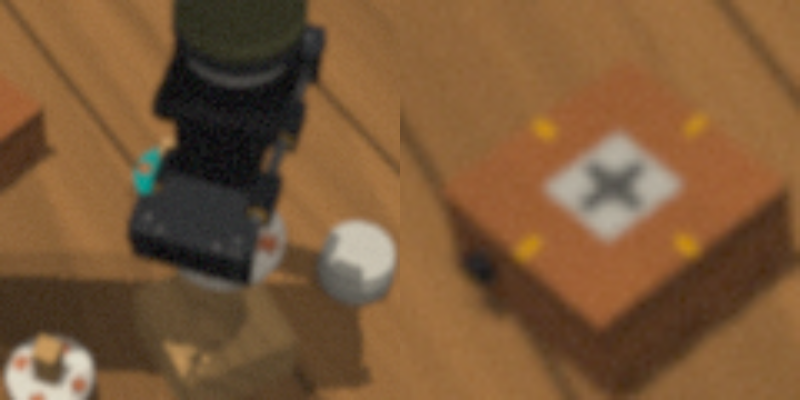

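The platter is lifted clear of the rest (disc under the gripper on the left), and the cross socket is open at (610,185). Next I carry it over the socket, turning -25°.

Emit:
{"fn": "drive_tool", "kwargs": {
  "moves": [
    {"x": 12, "y": 5, "z": 0, "rx": 0.005, "ry": 0.006, "rz": 0.04, "fingers": 1},
    {"x": 40, "y": 16, "z": 0, "rx": 0.005, "ry": 0.006, "rz": 0.1, "fingers": 1},
    {"x": 75, "y": 30, "z": 0, "rx": 0.005, "ry": 0.006, "rz": 0.16, "fingers": 1},
    {"x": 110, "y": 44, "z": 0, "rx": 0.005, "ry": 0.006, "rz": 0.22, "fingers": 1},
    {"x": 145, "y": 58, "z": 0, "rx": 0.005, "ry": 0.006, "rz": 0.28, "fingers": 1},
    {"x": 180, "y": 72, "z": 0, "rx": 0.005, "ry": 0.006, "rz": 0.34, "fingers": 1},
    {"x": 215, "y": 86, "z": 0, "rx": 0.005, "ry": 0.006, "rz": 0.4, "fingers": 1},
    {"x": 245, "y": 98, "z": 0, "rx": 0.005, "ry": 0.006, "rz": 0.437, "fingers": 1},
    {"x": 265, "y": 106, "z": 0, "rx": 0.005, "ry": 0.006, "rz": 0.437, "fingers": 1},
    {"x": 273.6, "y": 108.7, "z": 1, "rx": 0.005, "ry": 0.006, "rz": 0.437, "fingers": 1},
    {"x": 273.6, "y": 108.7, "z": 1, "rx": 0.005, "ry": 0.006, "rz": 0.437, "fingers": 1},
    {"x": 273.6, "y": 108.7, "z": 1, "rx": 0.005, "ry": 0.006, "rz": 0.437, "fingers": 1}
  ]
}}

```text
time_s: 11.58
tool_pos: [0.4729, -0.0144, 0.1729]
tool_rot: [-179.7, -0.2, 103.9]
force: [-0.4, -0.3, -1.7]
grip_width: 0.0237
grasp_force: 50.0
```

```bash
python3 - <<'E'
from h import *
shift(.4742,-.0142,.136,103.95)
S=vision.read_camera("side");T=vision.read_camera("top");o=sensors.get_obs();print(o["tool_pos"],o["tool_rot"],o["force"])
c=px(S,[.474,-.014,.12]);print(c); u,v=int(c[0])-50,int(c[1])-45
cv2.imwrite("pics/a6.png",np.hstack([cv2.resize(S["image"][v:v+100,u:u+100,::-1],(400,400),interpolation=2),cv2.resize(T["image"][210:310,210:310,::-1],(400,400),interpolation=2)])); print(u,v)
zt=o["tool_pos"][2]-.025+.008
print("stars S",[(int(s),np.round(q,1).tolist(),np.round(ray(S,*q,zt),4)[:2].tolist()) for s,q in blobs(S,(0,70,60),(9,220,230),(u,v,u+100,v+70),8)])
E
```

```text
xyz [-0.2, 1.5, 36.9] rot [-0.005, -0.003, -0.001]
[ 0.47294305 -0.01429196  0.17301411] [-1.79753679e+02 -1.68830835e-01  1.03876454e+02] [ 0.39366858 -0.29568588 -1.43044632]
[219.31895665 208.48996789]
169 163
stars S []
```

View pics/a6.png

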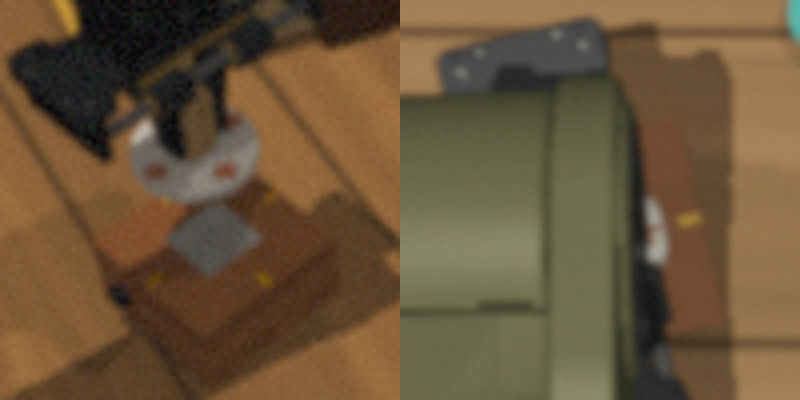

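Side view: the disc is above the uncovered socket, with stars at (155,172), (226,171) and (235,120). The platter looks level and its stars line up with the yellow marks. I'll compute its offset from the socket.

```bash
python3 - <<'E'
from h import *
S=vision.read_camera("side");o=sensors.get_obs();zt=o["tool_pos"][2]-.017
u,v=169,163
H=hsv(S)
for x,y in((155,172),(226,171),(235,120),(200,180)): print(x,y,H[v+y//4,u+x//4].tolist(),np.round(ray(S,u+x/4,v+y/4,zt),4).tolist())
st=[(int(s),np.round(q,1).tolist(),np.round(ray(S,*q,zt),4)[:2].tolist()) for s,q in blobs(S,(0,90,50),(13,255,200),(u+30,v+25,u+66,v+48),5)];print(st)
m=cv2.inRange(H[v:v+53,u+28:u+70],(0,0,95),(179,75,255)); 
n,l,s,c=cv2.connectedComponentsWithStats(m);i=1+np.argmax(s[1:,4]);print(s[i])
cn=max(cv2.findContours((l==i).astype(np.uint8),0,2)[0],key=len);e=cv2.fitEllipse(cv2.convexHull(cn));print(e,ray(S,e[0][0]+u+28,e[0][1]+v,zt-.002))
print("socket side", .4746,-.0132, "tcp",o["tool_pos"])
E
```

```text
155 172 [10, 127, 94] [0.4423, -0.0213, 0.156]
226 171 [10, 146, 119] [0.481, -0.045, 0.156]
235 120 [11, 137, 93] [0.5066, -0.008, 0.156]
200 180 [17, 33, 139] [0.4635, -0.0429, 0.156]
[(14, [226.9, 192.4], [0.5057, -0.0046]), (12, [207.7, 205.2], [0.4432, -0.0188]), (12, [224.8, 205.1], [0.4806, -0.042]), (16, [231.3, 209.1], [0.4883, -0.0632])]
[  5  29  32  22 352]
((20.059085845947266, 37.213645935058594), (25.18513298034668, 31.61431312561035), 87.88601684570312) [ 0.47194118 -0.01422288  0.15402978]
socket side 0.4746 -0.0132 tcp [ 0.47294362 -0.01413922  0.17302978]
```

Emit:
{"fn": "drive_tool", "kwargs": {
  "moves": [
    {"x": -0.5, "y": 0.5, "z": 20, "rx": -0.004, "ry": -0.003, "rz": 0, "fingers": 1},
    {"x": -0.5, "y": 0.5, "z": 40, "rx": -0.004, "ry": -0.003, "rz": 0, "fingers": 1},
    {"x": -0.5, "y": 0.5, "z": 50, "rx": -0.004, "ry": -0.003, "rz": 0, "fingers": 1},
    {"x": -0.5, "y": 0.5, "z": 54, "rx": -0.004, "ry": -0.003, "rz": 0, "fingers": 1},
    {"x": -0.5, "y": 0.5, "z": 58, "rx": -0.004, "ry": -0.003, "rz": 0, "fingers": 1},
    {"x": -0.5, "y": 0.5, "z": 61, "rx": -0.004, "ry": -0.003, "rz": 0, "fingers": 1},
    {"x": -0.5, "y": 0.5, "z": 61, "rx": -0.004, "ry": -0.003, "rz": 0, "fingers": 1}
  ]
}}

```text
time_s: 12.6
tool_pos: [0.4735, -0.0136, 0.1123]
tool_rot: [180.0, 0.0, 104.0]
force: [1.9, -0.9, -3.1]
grip_width: 0.0235
grasp_force: 50.0
```

Emit:
{"fn": "drive_tool", "kwargs": {
  "moves": [
    {"x": 0, "y": 0, "z": 3, "rx": 0, "ry": 0, "rz": 0, "fingers": 1},
    {"x": 0, "y": 0, "z": 6, "rx": 0, "ry": 0, "rz": 0, "fingers": 1},
    {"x": 0, "y": 0, "z": 9, "rx": 0, "ry": 0, "rz": 0, "fingers": 1},
    {"x": 0, "y": 0, "z": 9, "rx": 0, "ry": 0, "rz": 0, "fingers": 1}
  ]
}}

```text
time_s: 13.1
tool_pos: [0.4735, -0.0137, 0.103]
tool_rot: [180.0, 0.0, 104.0]
force: [2.7, -1.1, -4.5]
grip_width: 0.0237
grasp_force: 50.0
```

Emit:
{"fn": "drive_tool", "kwargs": {
  "moves": [
    {"x": -0.3, "y": 0.7, "z": 3, "rx": 0, "ry": 0, "rz": 0, "fingers": 1},
    {"x": -0.3, "y": 0.7, "z": 6, "rx": 0, "ry": 0, "rz": 0, "fingers": 1},
    {"x": -0.3, "y": 0.7, "z": 9, "rx": 0, "ry": 0, "rz": 0, "fingers": 1},
    {"x": -0.3, "y": 0.7, "z": 12, "rx": 0, "ry": 0, "rz": 0, "fingers": 1},
    {"x": -0.3, "y": 0.7, "z": 14, "rx": 0, "ry": 0, "rz": 0, "fingers": 1},
    {"x": -0.3, "y": 0.7, "z": 14, "rx": 0, "ry": 0, "rz": 0, "fingers": 1}
  ],
  "force": 60
}}

```text
time_s: 13.85
tool_pos: [0.474, -0.0136, 0.0896]
tool_rot: [180.0, -0.0, 104.0]
force: [-1.3, -1.4, 5.4]
grip_width: 0.0236
grasp_force: 60.0
```

Emit:
{"fn": "drive_tool", "kwargs": {
  "moves": [
    {"x": 0, "y": 0, "z": 1, "rx": 0, "ry": 0, "rz": 0, "fingers": 1},
    {"x": 0, "y": 0, "z": 2, "rx": 0, "ry": 0, "rz": 0, "fingers": 1},
    {"x": 0, "y": 0, "z": 3, "rx": 0, "ry": 0, "rz": 0, "fingers": 1},
    {"x": 0, "y": 0, "z": 4, "rx": 0, "ry": 0, "rz": 0, "fingers": 1},
    {"x": 0, "y": 0, "z": 4, "rx": 0, "ry": 0, "rz": 0, "fingers": 1}
  ]
}}

```text
time_s: 14.48
tool_pos: [0.474, -0.0135, 0.0869]
tool_rot: [-180.0, -0.1, 104.0]
force: [-5.0, -1.5, 17.7]
grip_width: 0.0236
grasp_force: 60.0
```

Emit:
{"fn": "drive_tool", "kwargs": {
  "moves": [
    {"x": 0, "y": -0.4, "z": 4.5, "rx": 0, "ry": 0, "rz": 0, "fingers": 1},
    {"x": 0, "y": -0.4, "z": 4.5, "rx": 0, "ry": 0, "rz": 0, "fingers": 1},
    {"x": 0, "y": -0.4, "z": 4.5, "rx": 0, "ry": 0, "rz": 0, "fingers": 1},
    {"x": 0, "y": -0.4, "z": 4.5, "rx": 0, "ry": 0, "rz": 0, "fingers": 1},
    {"x": 0, "y": -0.4, "z": 4.5, "rx": 0, "ry": 0, "rz": 0, "fingers": 1},
    {"x": 0, "y": -0.4, "z": 4.5, "rx": 0, "ry": 0, "rz": 0, "fingers": 1}
  ]
}}

```text
time_s: 15.22
tool_pos: [0.474, -0.0135, 0.0868]
tool_rot: [-180.0, -0.2, 104.0]
force: [-19.6, -1.3, 52.5]
grip_width: 0.0239
grasp_force: 60.0
```

```bash
python3 - <<'E'
from h import *
S=vision.read_camera("side");o=sensors.get_obs();print(o["tool_pos"],o["force"],o["grip_width"])
cv2.imwrite("pics/a7.png",cv2.resize(S["image"][50:330,120:420,::-1],(750,600),interpolation=2)[:, :])
E
```

```text
[ 0.47397157 -0.01344512  0.08672623] [-18.62448027  -1.13141038  51.11823745] 0.023855301069522123
```

View pics/a7.png

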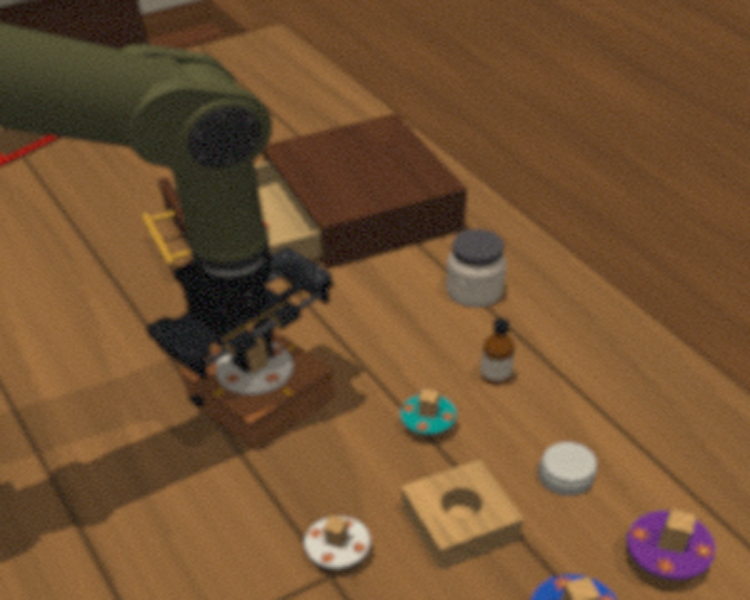

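The picture shows the disc flat on the box at (255,370), still gripped. The jar, bottle and tin are untouched. The push has built up to 51 N, so I'll ease it off.

Emit:
{"fn": "drive_tool", "kwargs": {
  "moves": [
    {"x": 0, "y": 0, "z": -1.5, "rx": 0, "ry": 0, "rz": 0, "fingers": 1},
    {"x": 0, "y": 0, "z": -2.2, "rx": 0, "ry": 0, "rz": 0, "fingers": 1},
    {"x": 0, "y": 0, "z": -2.2, "rx": 0, "ry": 0, "rz": 0, "fingers": 1},
    {"x": 0, "y": 0, "z": -2.2, "rx": 0, "ry": 0, "rz": 0, "fingers": 1}
  ]
}}

```text
time_s: 15.78
tool_pos: [0.474, -0.0135, 0.0868]
tool_rot: [180.0, -0.1, 104.0]
force: [-11.0, 0.2, 33.9]
grip_width: 0.0235
grasp_force: 60.0
```

Emit:
{"fn": "drive_tool", "kwargs": {
  "moves": [
    {"x": 0, "y": 0, "z": -0.4, "rx": 0, "ry": 0, "rz": 0, "fingers": 1},
    {"x": 0, "y": 0, "z": -0.4, "rx": 0, "ry": 0, "rz": 0, "fingers": 1},
    {"x": 0, "y": 0, "z": -0.4, "rx": 0, "ry": 0, "rz": 0, "fingers": 1},
    {"x": 0, "y": 0, "z": -0.4, "rx": 0, "ry": 0, "rz": 0, "fingers": 1},
    {"x": 0, "y": 0, "z": -0.4, "rx": 0, "ry": 0, "rz": 0, "fingers": 1},
    {"x": 0, "y": 0, "z": -0.4, "rx": 0, "ry": 0, "rz": 0, "fingers": 1},
    {"x": 0, "y": 0, "z": -0.4, "rx": 0, "ry": 0, "rz": 0, "fingers": 1},
    {"x": 0, "y": 0, "z": -0.4, "rx": 0, "ry": 0, "rz": 0, "fingers": 1}
  ]
}}

```text
time_s: 16.77
tool_pos: [0.474, -0.0135, 0.0868]
tool_rot: [180.0, -0.1, 104.0]
force: [-10.5, -1.1, 30.7]
grip_width: 0.0237
grasp_force: 60.0
```

Steady for a second at about 31 N and seated, so I'm handing in.

```bash
python3 -c "
from cell import workorder
print(workorder.sign_off())"
```

```text
the job is handed in; nothing more can be done
None
```

The job is handed in: the cap lies in the open drawer, and the platter is meshed and seated on the box, still gripped and pressed down at about 31 N; the push briefly reached about 52 N before I eased it off.

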